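# Lay out the painting place for the plaster skull

## Robot

A 7-joint arm with a two-finger parallel gripper is mounted at the origin on the work surface. World frame = base frame: x ahead of the robot, y to its left, z up, the work surface at z = 0. Lengths are in m, angles in rad, forces in N, time in s.
With the tool pointing down it reaches from about 0.425 to 0.875 m from the base axis. Payload 4.7 kg.
Tool frame: the origin (TCP) lies midway between the tips of the shut fingers; the grasp point (between the pads) lies 19 mm behind it (ctrl.grip_point_offset is the distance from the TCP to the grasp point, in m); z points along the fingers, y is the line along which they close (so a half turn about z gives the same grasp; the last joint's range is limited). The gripper opens to 87 mm and grips with 3 to 60 N. Pads are 19 mm wide; open, the fingers measure 117 mm over their backs; the gripper's body (75 mm by 190 mm) begins 51 mm behind the grasp point.
Start: joints at [-1.272, 0.321, -0.07, 1.45, 0.023, 1.371, -0.057], TCP at [0.183, 0.624, 0.223] pointing down, gripper open.
Joint ranges: [-2.86, 2.86], [-0.3, 2.09], [-1.38, 1.24], [0.06, 2.45], [-1.56, 4.7], [0.09, 2.05], [-2.69, 2.69]. Speed limits (rad/s): [2.57, 2.57, 3.14, 3.14, 3.14, 3.14, 3.14].

## Interface

Orientations are given as a rotation vector (axis times angle).
In Python, from bench import ctrl gives the robot as it stands.
- The arm moves only by the tool move_arm, never from a script. Its argument "increments" is text: rows parted by semicolons, each of 7 numbers parted by spaces: the shift along the world's x, y, z in mm, then the turn, a rotation vector about the world's x, y, z in degrees, then the closure in counts, from 0 (fully open) to 255 (shut). A call has exactly 8 rows; each row shifts and turns the commanded pose from where the row before left it; what a row does not reach is not made up. A row lasts 1/12 s, in which the tool goes at most 41.7 mm and 7.16 degrees, less where a joint would pass 70% of its speed; a pose out of reach is approached as far as the arm can. A call with a gripper value outside its range is refused whole. The fingers move at their own pace and stop on an object; "grip_force" is the grip in N (left out, the last holds). Time passes only in rows, so rows that do not move let the fingers close, or fill a call up. It gives the time, the measured TCP pose, the force, the opening and the grip force at its end, in the units of the state.
- ctrl.get_state(): the state, without advancing time (a new reading comes with each control period).
- ctrl.get_image(name): name is "side" or "top" or "wrist"; returns a dict with "frame" (400x640x3 uint8, red, green, blue), "depth" (400x640 float32, m along the optical axis (not along the pixel's ray), 0 where there is no reading), "fx", "fy", "cx", "cy" (pixels), "position" and "orientation" of the camera in the world. Camera axes: x right, y down, z forward; pixel columns grow to the right and rows downward; lengths in m; the calibration is good to about 2 mm. A picture is of the moment at which its call begins.
- ctrl.close_job(): hands the job in; it is judged then, once.
Trained networks look in a picture, given as the dict that the camera call returned (one of the last four; its "shot" number tells which), for a name from the list of things; names that differ only in an ending like _2 or _b are one class to them, and where a whole thing is asked for, a point or a joint stands for the part that bears it (a point fixed in the world has none). Each returns a list of dicts, best first, with "score" (0 to 1); they miss things now and then, are a little off and sometimes report something else, mostly with a low value. They report only what shows in the picture. A call takes as long as a camera call. They do not tell look-alikes from the thing itself.
- ctrl.find_in(target, picture): "centre" ([x, y, z] in m, in world coordinates, good to about 4 mm: the middle of the surface that is visible of it).
- ctrl.silhouettes(target, picture): "region" (400x640 bool, what is visible of it).
The state is a dict: "time": time; "joint_positions": joint angles; "qd": joint speeds; "joint_torque": joint torques, N m; "position": TCP position; "tool_rot": TCP orientation; "ft_force": force on the tool from outside, world axes, zero at the start; "torque": the same for the moment, N m; "grip_width": opening from 0.0 (shut) to 1.0 (fully open); "grip_force": force on a finger pad.
Only numpy, scipy, OpenCV 4.12 (cv2) and the standard library are available. Lean on these libraries where they do the work, as an engineer would, in place of code of your own. Each camera call takes 0.05 s, during which the arm holds its last target. There are 200 camera calls.

## Task

Set out a painting place round the turntable, left, right and behind being as seen from the robot: first stand the tall tin in the middle of the cork coaster to the left of the turntable, the squat tin in the middle of the one to its right and the glue bottle in the middle of the one behind it. Only when these three are in place stand the plaster skull upright in the middle of the turntable, and last of all set the plaster hat squarely on top of the skull's head. Put the plaster pieces down gently without letting them fall, leave the roll of tape where it is, and leave everything standing by itself.

Things in the scene. Friction and masses are not known exactly. Their poses are not given: they have to be found in the camera images.
- tall_tin: loose plain steel tin, closed, upright cylinder 60 mm across and 95 mm tall, about 0.28 kg, the taller of the two tins. Origin: centre of its underside; z up.
- squat_tin: loose plain steel tin, closed, upright cylinder 64 mm across and 50 mm tall, about 0.24 kg, the lower and wider of the two tins. Origin: centre of its underside; z up.
- glue_bottle: loose white plastic glue bottle with a grey pointed nozzle, round, 136 mm tall; the straight body is 54 mm across from the foot up to 85 mm, then tapers to the nozzle; about 0.2 kg. Origin: centre of its underside; z up.
- skull: loose off-white plaster skull figurine, round in plan, 62 mm tall and about 0.16 kg; dark eye sockets, nose and teeth on its -x side. The jaw is 44 mm across at the foot; the braincase is 62 mm across between 28 and 50 mm height (grip it there); the top of the head is flat, 48 mm across. Origin: centre of its underside; z up. It may face any way.
- hat: loose off-white plaster top hat, solid, 46 mm tall and about 0.07 kg: a round brim 62 mm across and 6 mm thick, and above it a crown 36 mm across at the brim widening to 40 mm at the top (grip the crown). Flat underside. Origin: centre of its underside; z up.
- turntable: fixed modelling turntable that does not turn: a round aluminium disc 130 mm across on a dark foot, its flat top 30 mm above the table. Origin: centre of its underside (on the table, z = 0); z up, x away from the robot, y to the robot's left.
- coaster_left: fixed round cork coaster, 90 mm across and 5 mm thick, one of three alike, told apart by position: the one to the left (+y) of the turntable. Origin: centre of its underside (on the table, z = 0), so its top is at 0.005 m; z up, x away from the robot, y to the robot's left.
- coaster_right: fixed round cork coaster, 90 mm across and 5 mm thick, one of three alike, told apart by position: the one to the right (-y) of the turntable. Origin: centre of its underside (on the table, z = 0), so its top is at 0.005 m; z up, x away from the robot, y to the robot's left.
- coaster_behind: fixed round cork coaster, 90 mm across and 5 mm thick, one of three alike, told apart by position: the one behind (+x, farther from the robot than) the turntable. Origin: centre of its underside (on the table, z = 0), so its top is at 0.005 m; z up, x away from the robot, y to the robot's left.
- tape_roll: loose roll of brown tape lying flat, a ring 62 mm across, 38 mm hole, 24 mm high: a bystander, to be left where it is. Origin: centre of its underside; z up.
Not all that is in view belongs to the job. What is shaped like the turntable but green is not meant.

How it is judged:
On the way, in this order (a step that is already met when the one before it is completed fails the run):
1. the tall tin stands on the left coaster, the squat tin on the right one and the glue bottle on the one behind the turntable, released and at rest (horizontal distance between tall_tin and coaster_left below 0.015 m and z of tall_tin in the frame of coaster_left between 0.001 and 0.009 m and angle between each of tall_tin, squat_tin, glue_bottle's own z axis and vertical below 0.12 rad and linear speed of each of tall_tin, squat_tin, glue_bottle below 0.02 m/s and angular speed of each of tall_tin, squat_tin, glue_bottle below 0.2 rad/s and contact force between each of tall_tin, squat_tin, glue_bottle and the fingers below 0.1 N and horizontal distance between squat_tin and coaster_right below 0.015 m and z of squat_tin in the frame of coaster_right between 0.001 and 0.009 m and horizontal distance between glue_bottle and coaster_behind below 0.015 m and z of glue_bottle in the frame of coaster_behind between 0.001 and 0.009 m), for 0.2 s.
2. then the skull stands upright in the middle of the turntable, released and at rest (horizontal distance between skull and turntable below 0.015 m and z of skull in the frame of turntable between 0.026 and 0.034 m and angle between skull's own z axis and vertical below 0.12 rad and linear speed of skull below 0.02 m/s and angular speed of skull below 0.2 rad/s and contact force between skull and the fingers below 0.1 N), for 0.2 s.
3. then the hat sits on top of the skull's head, released and at rest (horizontal distance between hat and skull below 0.01 m and z of hat in the frame of skull between 0.058 and 0.066 m and angle between hat's own z axis and vertical below 0.12 rad and linear speed of hat below 0.02 m/s and angular speed of hat below 0.2 rad/s and contact force between hat and the fingers below 0.1 N), for 0.2 s.
At the end, for the whole second after the job is handed in: tall tin, squat tin and glue bottle on the left, right and behind coasters and skull on the turntable, each within 15 mm of its centre; hat on the skull within 10 mm of its centre; all upright (0.12 rad), resting heights within 4 mm, released and at rest (all of step 1 and all of step 2 and all of step 3); the robot touches nothing.
It fails at once if the roll of tape is moved more than 15 mm (distance of tape_roll from where it was at the start of the episode above 0.015 m).
It fails at once if the skull is let fall (moves faster than 0.6 m/s with no finger on it) (contact force between skull and the fingers below 0.1 N and linear speed of skull above 0.6 m/s).
It fails at once if the hat is let fall (moves faster than 0.6 m/s with no finger on it) (contact force between hat and the fingers below 0.1 N and linear speed of hat above 0.6 m/s).
It also fails if it takes over 136 s, if anything falls off the work surface, if the arm or the gripper's body presses on something with over 40 N, if the wrist force passes 120 N, or if a joint passes its speed limit or range.

## Working session

There is one attempt and no reset: what is moved stays moved. The work goes in short steps, Python scripts to look and compute and a tool call to move; the robot and the scene stay as the last step left them, time stands still between calls to the robot, and variables do not carry over. Pictures are saved under pics/ and viewed, at most 14 in all, crops included, and the job is handed in when it is done.

Besides the shell and the picture viewer there is one more tool, called after "Emit:" in YAML: its name, and indented under it one key for each argument. move_arm: Moves the arm, as the interface text tells. Its arguments: {"type":"object","properties":{"increments":{"type":"string"},"grip_force":{"type":"number"}},"required":["increments"]}

```bash
mkdir -p pics; ls
cat > h.py <<'E'
from bench import ctrl
import numpy as np, cv2
from scipy.spatial.transform import Rotation as R
def cam(n):
    p=ctrl.get_image(n); return p
def Rm(p):
    o=np.array(p["orientation"],float)
    return o if o.shape==(3,3) else (R.from_rotvec(o).as_matrix() if o.size==3 else R.from_quat(o).as_matrix())
def cloud(p):
    d=p["depth"]; v,u=np.mgrid[:400,:640]
    c=np.stack([(u-p["cx"])/p["fx"]*d,(v-p["cy"])/p["fy"]*d,d],-1)
    return c@Rm(p).T+np.array(p["position"])
def pix(p,X):
    c=(np.array(X)-p["position"])@Rm(p); return [round(c[0]/c[2]*p["fx"]+p["cx"]),round(c[1]/c[2]*p["fy"]+p["cy"])]
def save(p,n,crop=None,s=1):
    f=p["frame"][:,:,::-1]
    if crop: f=f[crop[1]:crop[3],crop[0]:crop[2]]
    cv2.imwrite("pics/"+n+".png",cv2.resize(f,None,fx=s,fy=s,interpolation=cv2.INTER_CUBIC))
E
python3 - <<'E'
from h import *
np.set_printoptions(precision=3,suppress=True)
print(ctrl.get_state())
for n in("top","side"):
    p=cam(n); save(p,n+"0"); print(n,p["position"],p["orientation"],p["fx"])
    for t in "tall_tin squat_tin glue_bottle skull hat turntable coaster_left tape_roll".split():
        for r in ctrl.find_in(t,p): print(t,round(r["score"],2),np.round(r["centre"],3),pix(p,r["centre"]))
E
```

```text
pics
{'time': 0.0, 'joint_positions': array([-1.272,  0.322, -0.07 ,  1.452,  0.023,  1.371, -0.057]), 'qd': array([0.001, 0.001, 0.001, 0.001, 0.001, 0.001, 0.002]), 'joint_torque': array([  0.001, -49.13 ,  -0.404, -31.253,  -0.064,   0.044,   0.   ]), 'position': array([0.183, 0.623, 0.221]), 'tool_rot': array([-0.446, -3.11 ,  0.003]), 'ft_force': array([-0.088,  0.047, -0.018]), 'torque': array([ 0.038,  0.008, -0.008]), 'grip_force': 0.0, 'grip_width': 0.9990039327271354}
top [0.396 0.008 1.165] [-2.206  2.201 -0.087] 491.3096104910183
tall_tin 0.98 [0.657 0.191 0.095] [222, 105]
squat_tin 0.75 [0.442 0.329 0.05 ] [163, 203]
squat_tin 0.24 [ 0.615 -0.046  0.005] [328, 132]
glue_bottle 0.57 [ 0.42  -0.334  0.089] [461, 214]
skull 0.57 [ 0.576 -0.35   0.061] [463, 145]
hat 0.94 [ 0.645 -0.197  0.015] [392, 119]
turntable 0.9 [ 0.268 -0.32   0.03 ] [448, 280]
turntable 0.71 [0.285 0.354 0.037] [153, 273]
coaster_left 0.96 [0.463 0.094 0.007] [269, 196]
tape_roll 0.59 [0.569 0.366 0.026] [151, 149]
side [ 0.044 -0.7    0.58 ] [-2.091  0.538 -0.318] 381.0450302321309
tall_tin 0.96 [0.645 0.177 0.059] [351, 153]
tall_tin 0.56 [ 0.456 -0.2    0.008] [370, 258]
squat_tin 0.72 [0.431 0.316 0.036] [269, 155]
glue_bottle 0.7 [ 0.41  -0.359  0.074] [404, 292]
skull 0.74 [ 0.563 -0.363  0.054] [465, 272]
hat 0.95 [ 0.636 -0.21   0.021] [435, 232]
turntable 0.85 [ 0.265 -0.328  0.031] [324, 327]
turntable 0.79 [0.276 0.331 0.028] [219, 167]
turntable 0.61 [ 0.469 -0.06   0.027] [342, 217]
coaster_left 0.78 [0.46  0.088 0.003] [311, 197]
tape_roll 0.59 [0.563 0.35  0.021] [302, 147]
```

View pics/top0.png

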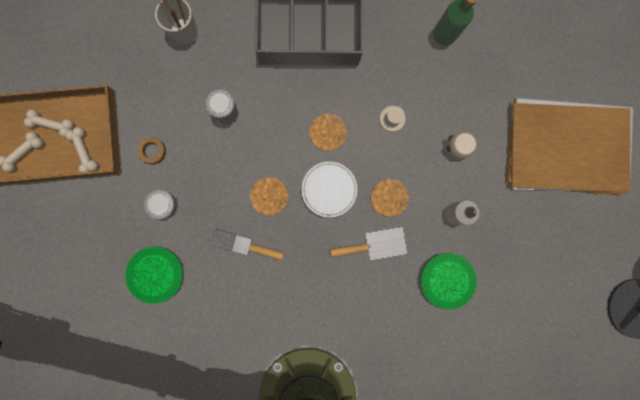

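View pics/side0.png

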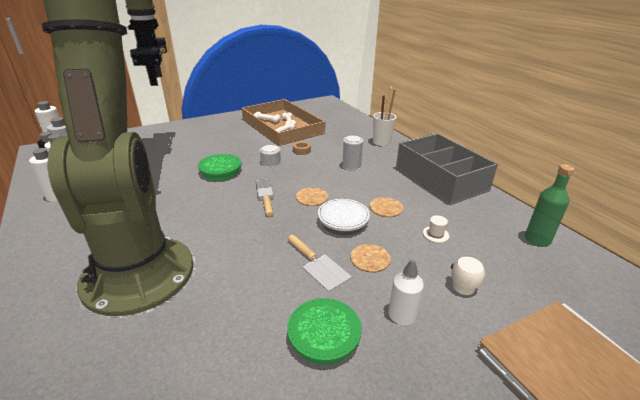

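The top view shows the tall tin at (219,104), squat tin (159,205), tape (151,150), skull (461,145), hat (393,118) and glue bottle (466,212). The silver turntable is at (329,190), with coasters at (269,196), (390,197) and (328,132).

Look-alikes:
- Green turntables at (153,275) and (448,280)
- Green bottle at (455,20), against the glue bottle
- Brush cup at (173,15), against the tins
- Bones in the tray at (50,140), against the plaster pieces

I choose the silver turntable at (329,190). Next I'll fit the positions and check them in one crop.

Run:
```python
from h import *
np.set_printoptions(precision=4,suppress=True)
p=cam("top"); X=cloud(p)
# name: approx xy, search radius, zmin,zmax
T=dict(tall=(.657,.191,.05,.085,.105),squat=(.442,.329,.05,.04,.06),glue_body=(.42,-.33,.05,.07,.09),glue_tip=(.42,-.33,.05,.11,.15),
 skull=(.576,-.35,.05,.055,.07),hat_crown=(.645,-.197,.05,.038,.055),hat_brim=(.645,-.197,.05,.004,.012),tt=(.46,-.03,.09,.024,.04),tape=(.569,.366,.05,.017,.03))
for k,(x,y,r,a,b) in T.items():
    m=(np.hypot(X[...,0]-x,X[...,1]-y)<r)&(X[...,2]>a)&(X[...,2]<b)
    q=X[m][:,:2].astype(np.float32)
    if len(q)<5: print(k,len(q));continue
    c,rad=cv2.minEnclosingCircle((q*1000)); print(k,len(q),"circ",np.round(c,1),round(rad*2,1),"mean",q.mean(0)*1000,"z",np.median(X[m][:,2]))
hsv=cv2.cvtColor(p["frame"],cv2.COLOR_RGB2HSV)
for k,(x,y) in dict(L=(.463,.094),Rr=(.46,-.19),B=(.615,-.046)).items():
    m=(np.hypot(X[...,0]-x,X[...,1]-y)<.08)&(hsv[...,1]>90)&(hsv[...,0]<25)&(X[...,2]<.015)
    q=X[m][:,:2].astype(np.float32); c,rad=cv2.minEnclosingCircle(q*1000); print(k,len(q),np.round(c,1),round(rad*2,1),q.mean(0)*1000,np.median(X[m][:,2]))
s=cam("side")
a=s["frame"][200:330,370:500]; b=s["frame"][120:250,250:380]
t=p["frame"][90:220,380:510]
cv2.imwrite("pics/crop1.png",cv2.resize(np.hstack([a,b,t])[:,:,::-1],None,fx=2,fy=2,interpolation=cv2.INTER_CUBIC))
```

```text
tall 612 circ [661.  198.5] 60.8 mean [659.7524 197.5214] z 0.09633277372970872
squat 667 circ [441.  339.5] 65.7 mean [440.3973 338.4118] z 0.051813111780256715
glue_body 161 circ [ 422.4 -348.2] 54.7 mean [ 421.2813 -338.7236] z 0.08552687988401897
glue_tip 103 circ [ 422.8 -347. ] 24.0 mean [ 422.3751 -344.5126] z 0.1230291720320491
skull 453 circ [ 579.4 -354.2] 58.4 mean [ 578.9815 -352.294 ] z 0.0616315116430699
hat_crown 237 circ [ 649.3 -197.9] 41.2 mean [ 648.5714 -197.6252] z 0.046261249598801735
hat_brim 253 circ [ 645.3 -197. ] 98.8 mean [ 641.6358 -193.2945] z 0.006535731872443051
tt 2427 circ [477.3 -46. ] 129.8 mean [477.063  -45.9923] z 0.03094711945776618
tape 380 circ [567.1 369.1] 62.6 mean [567.2281 368.2715] z 0.025126334559403496
L 1134 [462.6  95.6] 90.6 [462.3575  95.3483] 0.005929264753682495
Rr 1119 [ 459.8 -191.3] 90.7 [ 459.6024 -190.4852] 0.005487679178266758
B 1088 [615.9 -43.5] 90.6 [615.3752 -43.9206] 0.005787506807775511
```

View pics/crop1.png

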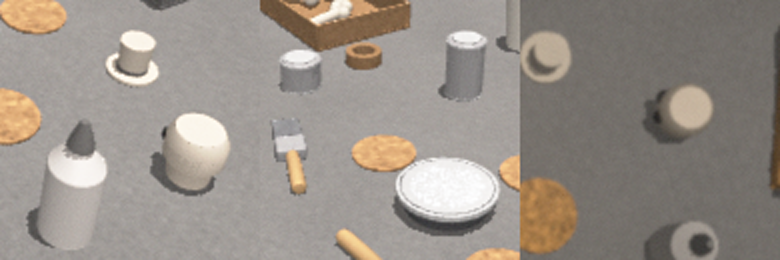

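The crop shows the skull, hat, bottle and tins all upright, with the silver turntable as chosen. The fits match the given sizes, so I'm moving to the tall tin.

Emit:
move_arm:
  increments: "30 -26.5 0 0 0 1 0;30 -26.5 0 0 0 1 0;30 -26.5 0 0 0 1 0;30 -26.5 0 0 0 1 0;30 -26.5 0 0 0 1 0;30 -26.5 0 0 0 1 0;30 -26.5 0 0 0 1 0;30 -26.5 0 0 0 1 0"
  grip_force: 20

```text
time: 1.67
position: [0.4239, 0.4104, 0.2229]
tool_rot: [0.226, 3.133, 0.001]
ft_force: [1.0, 0.6, 0.3]
grip_width: 1.001
grip_force: 0.0
```

Emit:
move_arm:
  increments: "30 -26.5 -10 0 0 1 0;30 -26.5 -10 0 0 1 0;30 -26.5 -10 0 0 1 0;30 -26.5 -10 0 0 1 0;30 -26.5 -10 0 0 1 0;30 -26.5 -10 0 0 1 0;28 -26.5 -10 0 0 1 0;28 -26.5 -10 0 0 1 0"

```text
time: 2.33
position: [0.66, 0.1985, 0.1422]
tool_rot: [0.007, 3.141, 0.0]
ft_force: [0.4, 0.7, -0.4]
grip_width: 0.995
grip_force: 0.0
```

Emit:
move_arm:
  increments: "0 0 0 0 0 0 0;0 0 0 0 0 0 0;0 0 0 0 0 0 0;0 0 0 0 0 0 0;0 0 0 0 0 0 0;0 0 0 0 0 0 0;0 0 0 0 0 0 0;0 0 0 0 0 0 0"

```text
time: 3.0
position: [0.6584, 0.2006, 0.143]
tool_rot: [0.007, 3.141, 0.001]
ft_force: [0.3, -1.0, -0.3]
grip_width: 1.001
grip_force: 0.0
```

Emit:
move_arm:
  increments: "2 -1.5 -20 0 0 0 0;0 0 -20 0 0 0 0;0 0 -20 0 0 0 0;0 0 -20 0 0 0 0;0 0 -20 0 0 0 0;0 0 0 0 0 0 0;0 0 0 0 0 0 255;0 0 0 0 0 0 255"

```text
time: 3.67
position: [0.6614, 0.1986, 0.0439]
tool_rot: [0.008, 3.14, 0.001]
ft_force: [1.0, 0.1, 0.6]
grip_width: 0.921
grip_force: 0.0
```

Emit:
move_arm:
  increments: "0 0 0 0 0 0 255;0 0 0 0 0 0 255;0 0 0 0 0 0 255;0 0 0 0 0 0 255;0 0 0 0 0 0 255;0 0 0 0 0 0 255;0 0 10 0 0 0 255;0 0 20 0 0 0 255"

```text
time: 4.33
position: [0.6578, 0.1981, 0.0696]
tool_rot: [-0.008, -3.135, 0.002]
ft_force: [0.5, 0.6, -2.7]
grip_width: 0.688
grip_force: 20.0
```

Emit:
move_arm:
  increments: "-30 -15 0 0 0 0 255;-35 -18 0 0 0 0 255;-35 -18 0 0 0 0 255;-35 -18 0 0 0 0 255;-30 -16 0 0 0 0 255;-20 -11 0 0 0 0 255;-10 -5 0 0 0 0 255;-3.5 -2 0 0 0 0 255"

```text
time: 5.0
position: [0.4605, 0.0949, 0.0726]
tool_rot: [-0.009, -3.141, -0.001]
ft_force: [0.1, 0.5, -1.7]
grip_width: 0.687
grip_force: 20.0
```

Emit:
move_arm:
  increments: "0 0 0 0 0 0 255;0 0 0 0 0 0 255;0 0 -7 0 0 0 255;0 0 -7 0 0 0 255;0 0 -5 0 0 0 255;0 0 -4 0 0 0 255;0 0 0 0 0 0 255;0 0 0 0 0 0 255"

```text
time: 5.67
position: [0.4621, 0.0953, 0.049]
tool_rot: [-0.009, -3.141, 0.001]
ft_force: [0.3, -0.2, -2.1]
grip_width: 0.688
grip_force: 20.0
```

Emit:
move_arm:
  increments: "0 0 -1 0 0 0 255;0 0 -1 0 0 0 255;0 0 0 0 0 0 255;0 0 0 0 0 0 0;0 0 0 0 0 0 0;0 0 0 0 0 0 0;0 0 0 0 0 0 0;0 0 0 0 0 0 0"

```text
time: 6.33
position: [0.4622, 0.0953, 0.0475]
tool_rot: [0.009, 3.142, 0.0]
ft_force: [-0.7, -0.2, 0.0]
grip_width: 0.954
grip_force: 0.0
```

Emit:
move_arm:
  increments: "0 0 20 0 0 0 0;0 0 40 0 0 0 0;0 0 40 0 0 0 0;0 39 10 0 0 0 0;-2 40 0 0 0 0 0;-3 40 0 0 0 0 0;-3 40 0 0 0 0 0;-3 40 0 0 0 0 0"

```text
time: 7.0
position: [0.4508, 0.2962, 0.1578]
tool_rot: [0.009, 3.141, 0.001]
ft_force: [0.7, 0.0, 0.7]
grip_width: 1.002
grip_force: 0.0
```

Emit:
move_arm:
  increments: "-5 25 -10 0 0 0 0;-5.5 20 -30 0 0 0 0;0 0 -38 0 0 0 0;0 0 -35 0 0 0 0;0 0 -20 0 0 0 0;0 0 -12 0 0 0 0;0 0 0 0 0 0 0;0 0 0 0 0 0 255"

```text
time: 7.67
position: [0.441, 0.3394, 0.0128]
tool_rot: [0.009, 3.141, 0.0]
ft_force: [0.6, -0.4, 1.0]
grip_width: 0.97
grip_force: 0.0
```

Emit:
move_arm:
  increments: "0 0 0 0 0 0 255;0 0 0 0 0 0 255;0 0 0 0 0 0 255;0 0 0 0 0 0 255;0 0 0 0 0 0 255;0 0 0 0 0 0 255;0 0 10 0 0 0 255;0 0 30 0 0 0 255"

```text
time: 8.33
position: [0.4374, 0.3369, 0.0492]
tool_rot: [-0.009, -3.135, 0.009]
ft_force: [-0.7, -0.2, -1.7]
grip_width: 0.73
grip_force: 20.0
```

Emit:
move_arm:
  increments: "0 0 35 0 0 0 255;0 -10 38 0 0 0 255;1 -32 25 0 0 0 255;1 -40 0 0 0 0 255;1 -41 0 0 0 0 255;1 -41 0 0 0 0 255;1 -41 0 0 0 0 255;1 -41 0 0 0 0 255"

```text
time: 9.0
position: [0.446, 0.0916, 0.151]
tool_rot: [0.008, 3.141, 0.002]
ft_force: [0.9, -1.2, -1.3]
grip_width: 0.727
grip_force: 20.0
```

Emit:
move_arm:
  increments: "2 -41 0 0 0 0 255;2 -41 0 0 0 0 255;2 -41 0 0 0 0 255;2 -41 0 0 0 0 255;1 -41 0 0 0 0 255;1 -40 0 0 0 0 255;2 -27 -12 0 0 0 255;1 -12.5 -25 0 0 0 255"

```text
time: 9.67
position: [0.4616, -0.1969, 0.1168]
tool_rot: [0.017, 3.133, -0.004]
ft_force: [1.2, 0.1, -1.6]
grip_width: 0.726
grip_force: 20.0
```

Emit:
move_arm:
  increments: "0 0 -30 0 0 0 255;0 0 -30 0 0 0 255;0 0 -15 0 0 0 255;0 0 -10 0 0 0 255;0 0 -7 0 0 0 255;0 0 -4 0 0 0 255;0 0 0 0 0 0 255;0 0 0 0 0 0 255"

```text
time: 10.33
position: [0.4609, -0.1914, 0.0188]
tool_rot: [0.008, 3.139, -0.0]
ft_force: [0.2, -0.9, -2.1]
grip_width: 0.73
grip_force: 20.0
```

Emit:
move_arm:
  increments: "0 0 -1.5 0 0 0 255;0 0 0 0 0 0 255;0 0 0 0 0 0 0;0 0 0 0 0 0 0;0 0 0 0 0 0 0;0 0 0 0 0 0 0;0 0 20 0 0 0 0;0 0 38 0 0 0 0"

```text
time: 11.0
position: [0.4561, -0.1899, 0.071]
tool_rot: [-0.008, -3.133, -0.002]
ft_force: [-0.2, 0.8, 0.4]
grip_width: 0.987
grip_force: 0.0
```

Emit:
move_arm:
  increments: "0 0 38 0 0 -6.5 0;0 0 38 0 0 -6.5 0;0 -15 35 0 0 -6.5 0;-5 -35 5 0 0 -6.5 0;-6 -35 0 0 0 -6.5 0;-6 -35 0 0 0 -6.5 0;-5 -30 0 0 0 0 0;-5 -15 0 0 0 0 0"

```text
time: 11.67
position: [0.4311, -0.3605, 0.1905]
tool_rot: [1.063, 2.955, -0.004]
ft_force: [-0.5, -0.5, -0.1]
grip_width: 1.0
grip_force: 0.0
```

Emit:
move_arm:
  increments: "0 0 0 -4.1 -5 0 0;0 0 0 -4.1 -5 0 0;0 0 0 -4.1 -5 0 0;0 0 0 -4.1 -5 0 0;0 0 0 -4.1 -5 0 0;0 0 0 -4.1 -5 0 0;0 0 0 -4.1 -5 0 0;0 0 0 0 0 0 0"

```text
time: 12.33
position: [0.4322, -0.3541, 0.1925]
tool_rot: [0.852, 2.384, -0.264]
ft_force: [0.0, -0.8, -0.2]
grip_width: 0.996
grip_force: 0.0
```

Run:
```python
from h import *
s=ctrl.get_state(); M=R.from_rotvec(s["tool_rot"]).as_matrix()
print(s["position"],"\n",M.round(3),s["joint_positions"].round(2))
p=cam("side"); save(p,"side1");
```

```text
[ 0.43222844 -0.3540633   0.19247568] 
 [[-0.623  0.631  0.462]
 [ 0.515  0.776 -0.365]
 [-0.589  0.01  -0.808]] [ 0.35 -0.3   0.23  2.28  0.22  0.54  1.32]
```

View pics/side1.png

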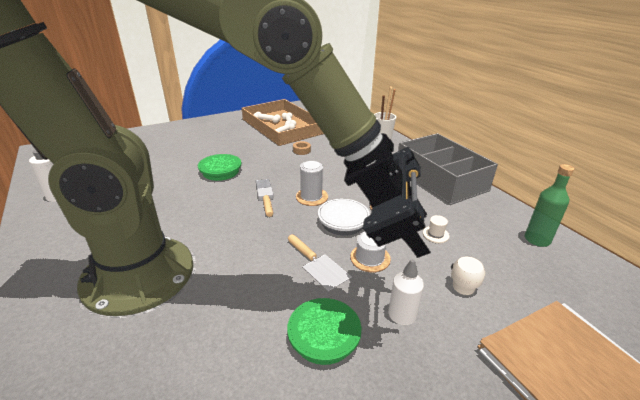

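The tall tin stands on the left coaster at (311,185) and the squat tin on the right one at (371,250). The tool is above the bottle at (405,295), but the tilt stopped at 36° because joint 2 is at its limit. Lowering the arm should free it.

Emit:
move_arm:
  increments: "0 0 -15 0 0 0 0;0 0 -15 0 0 0 0;0 0 -15 0 0 0 0;0 0 -10 0 0 0 0;0 0 0 0 0 0 0;0 0 0 0 0 0 0;0 0 0 0 0 0 0;0 0 0 0 0 0 0"

```text
time: 13.05
position: [0.4368, -0.3531, 0.1405]
tool_rot: [0.844, 2.383, -0.26]
ft_force: [-0.2, -0.8, -0.6]
grip_width: 1.003
grip_force: 0.0
```

Run:
```python
from h import *
s=ctrl.get_state(); M=R.from_rotvec(s["tool_rot"]).as_matrix()
print(s["position"],"\n",M.round(3),s["joint_positions"].round(2), np.degrees(np.arccos(-M[2,2])))
```

```text
[ 0.43683478 -0.35305705  0.14050577] 
 [[-0.624  0.626  0.467]
 [ 0.511  0.779 -0.363]
 [-0.592  0.012 -0.806]] [ 0.33 -0.22  0.26  2.34  0.23  0.4   1.31] 36.285597745397936
```

Emit:
move_arm:
  increments: "-2 -1.5 -10 -1.5 -1.8 0 0;-2 -1.5 -10 -1.5 -1.8 0 0;0 0 -10 -1.5 -1.8 0 0;0 0 -10 0 0 0 0;0 0 0 0 0 0 0;0 0 0 0 0 0 0;0 0 0 0 0 0 0;0 0 0 0 0 0 0"

```text
time: 13.72
position: [0.4342, -0.356, 0.1069]
tool_rot: [0.807, 2.291, -0.296]
ft_force: [-0.1, 0.8, -0.0]
grip_width: 1.0
grip_force: 0.0
```

```bash
cat > st.py <<'E'
from h import *
s=ctrl.get_state(); M=R.from_rotvec(s["tool_rot"]).as_matrix()
g=s["position"]-.019*M[:,2]
print("tcp",s["position"].round(4),"grip",g.round(4),"\n",M.round(3),s["joint_positions"].round(2), np.degrees(np.arccos(-M[2,2])).round(1))
E
python3 st.py
```

```text
tcp [ 0.4342 -0.356   0.1069] grip [ 0.4241 -0.3482  0.121 ] 
 [[-0.576  0.624  0.529]
 [ 0.469  0.782 -0.412]
 [-0.67   0.011 -0.742]] [ 0.58 -0.17  0.04  2.44  0.24  0.14  1.29] 42.1
```

Emit:
move_arm:
  increments: "-1 1 -10 0 0 0 0;0 0 -12 0 0 0 0;0 0 -12 0 0 0 0;0 0 -12 0 0 0 0;0 0 0 0 0 0 0;0 0 0 0 0 0 0;0 0 0 0 0 0 0;0 0 0 0 0 0 0"

```text
time: 14.38
position: [0.4382, -0.3568, 0.0772]
tool_rot: [0.817, 2.308, -0.295]
ft_force: [0.4, -0.2, 0.3]
grip_width: 0.998
grip_force: 0.0
```

```bash
python3 st.py
python3 - <<'E'
from h import *
p=cam("side"); save(p,"side2",(310,170,530,350),3)
E
```

```text
tcp [ 0.4382 -0.3568  0.0772] grip [ 0.4284 -0.349   0.0916] 
 [[-0.585  0.627  0.515]
 [ 0.478  0.779 -0.406]
 [-0.656  0.008 -0.755]] [ 0.44 -0.1   0.17  2.45  0.58  0.1   0.94] 41.0
```

View pics/side2.png

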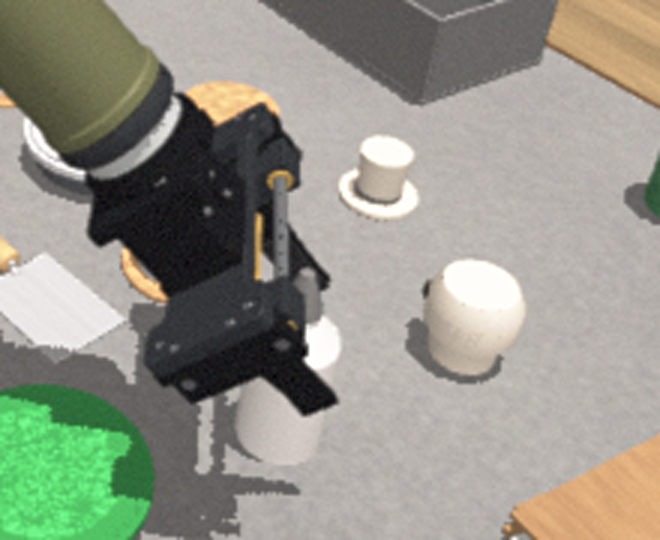

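The bottle sits between the open fingers and the nozzle is clear of the palm, around (310,300) in the crop. Easing the tilt to about 38° will let the arm go lower.

Emit:
move_arm:
  increments: "-1 1 -4 1 1.3 0 0;-1 1 -4 1 1.3 0 0;-1 0 -4 0.6 0.7 0 0;0 0 -4 0 0 0 0;0 0 0 0 0 0 0;0 0 0 0 0 0 0;0 0 0 0 0 0 0;0 0 0 0 0 0 0"

```text
time: 15.1
position: [0.4345, -0.3549, 0.0605]
tool_rot: [0.842, 2.377, -0.27]
ft_force: [0.7, 0.1, 0.3]
grip_width: 0.999
grip_force: 0.0
```

```bash
python3 st.py
```

```text
tcp [ 0.4345 -0.3549  0.0605] grip [ 0.4256 -0.3479  0.0758] 
 [[-0.621  0.628  0.469]
 [ 0.506  0.778 -0.371]
 [-0.598  0.007 -0.801]] [ 0.26 -0.07  0.35  2.42  0.34  0.16  1.19] 36.7
```

Emit:
move_arm:
  increments: "0 0 0 0 0 0 255;0 0 0 0 0 0 255;0 0 0 0 0 0 255;0 0 0 0 0 0 255;0 0 0 0 0 0 255;0 0 0 0 0 0 255;0 0 0 0 0 0 255;0 0 0 0 0 0 255"
  grip_force: 25

```text
time: 15.77
position: [0.4348, -0.3552, 0.0608]
tool_rot: [0.842, 2.376, -0.27]
ft_force: [-1.6, -0.9, 1.2]
grip_width: 0.612
grip_force: 24.6
```

```bash
python3 st.py
```

```text
tcp [ 0.4348 -0.3552  0.0608] grip [ 0.4259 -0.3481  0.076 ] 
 [[-0.621  0.628  0.469]
 [ 0.506  0.778 -0.371]
 [-0.598  0.007 -0.801]] [ 0.26 -0.07  0.35  2.42  0.34  0.16  1.19] 36.8
```

Emit:
move_arm:
  increments: "0 0 10 0 0 0 255;0 0 20 0 0 0 255;0 0 20 0 0 0 255;0 0 20 0 0 0 255;4 6 10 0 0 0 255;12 20 0 0 0 2 255;16 26 0 0 0 3 255;16 26 0 0 0 3 255"

```text
time: 16.43
position: [0.4822, -0.2756, 0.1396]
tool_rot: [0.671, 2.424, -0.212]
ft_force: [-0.1, -0.4, -1.9]
grip_width: 0.616
grip_force: 24.6
```

```bash
python3 st.py
```

```text
tcp [ 0.4822 -0.2756  0.1396] grip [ 0.4724 -0.2699  0.1549] 
 [[-0.687  0.512  0.515]
 [ 0.415  0.859 -0.301]
 [-0.596  0.007 -0.803]] [ 0.17 -0.24  0.24  2.35  0.31  0.4   1.21] 36.6
```

Emit:
move_arm:
  increments: "16 26 0 0 0 3 255;18 28 0 0 0 3.5 255;18 28 0 0 0 3.5 255;18 28 0 0 0 3.5 255;18 28 0 0 0 3.5 255;18 28 0 0 0 3.5 255;16 26 0 0 0 3 255;12 20 0 0 0 2 255"

```text
time: 17.1
position: [0.6169, -0.0623, 0.1392]
tool_rot: [0.115, 2.5, -0.028]
ft_force: [-0.2, -0.0, -2.0]
grip_width: 0.614
grip_force: 24.6
```

Emit:
move_arm:
  increments: "9 15 0 0 0 1.8 255;4.5 7.5 0 0 0 0 255;0 0 0 0 0 0 255;0 0 0 0 0 0 255;0 0 0 0 0 0 255;0 0 0 0 0 0 255;0 0 0 0 0 0 255;0 0 0 0 0 0 255"

```text
time: 17.77
position: [0.63, -0.0431, 0.1406]
tool_rot: [0.082, 2.499, -0.017]
ft_force: [0.4, 0.4, -2.2]
grip_width: 0.615
grip_force: 24.6
```

```bash
python3 st.py
python3 - <<'E'
from h import *
p=cam("side"); save(p,"side3",(300,100,520,280),3)
E
```

```text
tcp [ 0.63   -0.0431  0.1406] grip [ 0.6187 -0.0424  0.1558] 
 [[-0.8    0.063  0.597]
 [ 0.055  0.998 -0.032]
 [-0.598  0.007 -0.801]] [-0.14 -0.05  0.15  2.2   0.09  0.35  1.44] 36.7
```

View pics/side3.png

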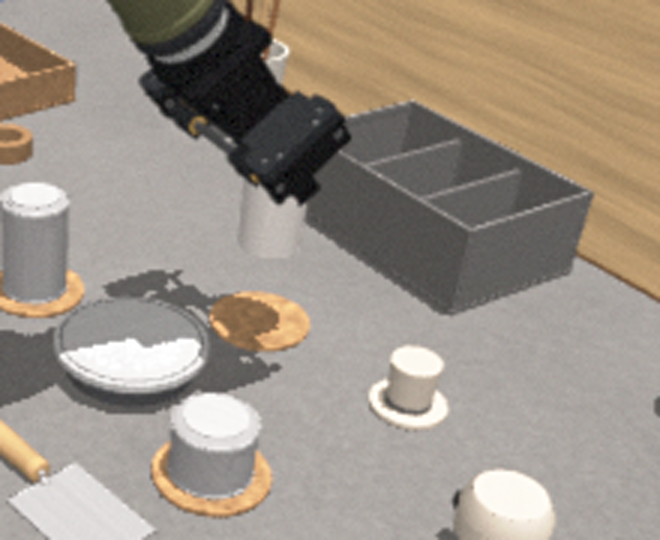

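The bottle is upright at (270,230) in the crop, above the rear coaster at (260,320). Lowering it now.

Emit:
move_arm:
  increments: "0 0 -18 0 0 0 255;0 0 -18 0 0 0 255;0 0 -15 0 0 0 255;0 0 -10 0 0 0 255;0 0 -7 0 0 0 255;0 0 -3 0 0 0 255;0 0 0 0 0 0 255;0 0 0 0 0 0 255"

```text
time: 18.48
position: [0.6308, -0.0424, 0.0702]
tool_rot: [0.081, 2.498, -0.017]
ft_force: [0.2, 0.1, -2.0]
grip_width: 0.61
grip_force: 24.6
```

Emit:
move_arm:
  increments: "0 0 -2 0 0 0 255;0 0 -1.5 0 0 0 255;0 0 0 0 0 0 255;0 0 0 0 0 0 255;0 0 0 0 0 0 255;0 0 0 0 0 0 255;0 0 0 0 0 0 255;0 0 0 0 0 0 255"

```text
time: 19.15
position: [0.6303, -0.0423, 0.0661]
tool_rot: [0.081, 2.499, -0.017]
ft_force: [0.2, 0.2, -2.1]
grip_width: 0.612
grip_force: 24.6
```

```bash
python3 st.py
```

```text
tcp [ 0.6303 -0.0423  0.0661] grip [ 0.619  -0.0417  0.0813] 
 [[-0.8    0.062  0.597]
 [ 0.054  0.998 -0.032]
 [-0.598  0.007 -0.801]] [-0.14  0.08  0.15  2.25  0.08  0.17  1.44] 36.7
```

Emit:
move_arm:
  increments: "0 0 -1 0 0 0 255;0 0 -1 0 0 0 255;0 0 0 0 0 0 255;0 0 0 0 0 0 255;0 0 0 0 0 0 0;0 0 0 0 0 0 0;0 0 0 0 0 0 0;0 0 0 0 0 0 0"

```text
time: 19.82
position: [0.63, -0.0421, 0.0636]
tool_rot: [0.08, 2.5, -0.017]
ft_force: [0.0, 0.2, -0.2]
grip_width: 0.828
grip_force: 0.0
```

Emit:
move_arm:
  increments: "0 0 0 0 0 0 0;0 0 10 0 0 0 0;0 0 25 0 0 0 0;0 0 35 0 0 0 0;0 0 35 0 0 0 0;0 0 35 0 0 0 0;0 0 10 0 0 0 0;0 0 0 0 0 0 0"

```text
time: 20.48
position: [0.6328, -0.0422, 0.2196]
tool_rot: [0.08, 2.491, -0.016]
ft_force: [1.0, -0.7, 0.3]
grip_width: 0.998
grip_force: 0.0
```

Emit:
move_arm:
  increments: "-6 -38 0 0.4 6.1 0 0;-6 -38 0 0.4 6.1 0 0;-6 -38 0 0.4 6.1 0 0;-6 -38 0 0.4 6.1 0 0;-6 -38 0 0.4 6.1 0 0;-6 -38 0 0.4 6.1 0 0;-6 -38 0 0 0 1.8 0;-6 -30 0 0 0 1.8 0"

```text
time: 21.15
position: [0.5818, -0.3407, 0.209]
tool_rot: [-0.004, -3.135, -0.012]
ft_force: [-0.3, -1.4, -1.1]
grip_width: 1.003
grip_force: 0.0
```

```bash
python3 st.py
python3 - <<'E'
from h import *
np.set_printoptions(precision=4,suppress=True)
p=cam("top"); X=cloud(p)
T=dict(tall=(.4625,.0955,.05,.09,.11),squat=(.46,-.191,.05,.045,.065),glue_body=(.616,-.044,.05,.075,.1),glue_tip=(.616,-.044,.05,.115,.15),skull=(.579,-.354,.05,.055,.07),hat=(.649,-.198,.05,.038,.055))
for k,(x,y,r,a,b) in T.items():
    m=(np.hypot(X[...,0]-x,X[...,1]-y)<r)&(X[...,2]>a)&(X[...,2]<b)
    q=X[m][:,:2].astype(np.float32)
    if len(q)<5: print(k,len(q));continue
    c,rad=cv2.minEnclosingCircle((q*1000)); print(k,len(q),"circ",np.round(c,1),round(rad*2,1),"mean",q.mean(0)*1000,"z",np.median(X[m][:,2]))
save(p,"top1")
E
```

```text
tcp [ 0.5818 -0.3407  0.209 ] grip [ 0.5819 -0.3408  0.228 ] 
 [[-1.     0.003 -0.007]
 [ 0.003  1.     0.008]
 [ 0.007  0.008 -1.   ]] [ 0.16  0.41  0.45  1.41 -0.18  1.38  2.18] 0.6
tall 620 circ [462.   97.1] 61.0 mean [461.6601  97.0353] z 0.10130142538896492
squat 638 circ [ 459.5 -188.9] 65.0 mean [ 458.9229 -188.1772] z 0.05583784668433911
glue_body 247 circ [617.9 -42.1] 53.8 mean [612.6803 -41.1072] z 0.09460707914833844
glue_tip 97 circ [617. -42.] 24.7 mean [615.2011 -41.7238] z 0.12892541568072446
skull 252 circ [ 576.4 -354.3] 57.1 mean [ 568.7946 -353.3993] z 0.061487125355827454
hat 234 circ [ 648.5 -198.4] 40.0 mean [ 648.6682 -197.8355] z 0.04609208403642817
```

View pics/top1.png

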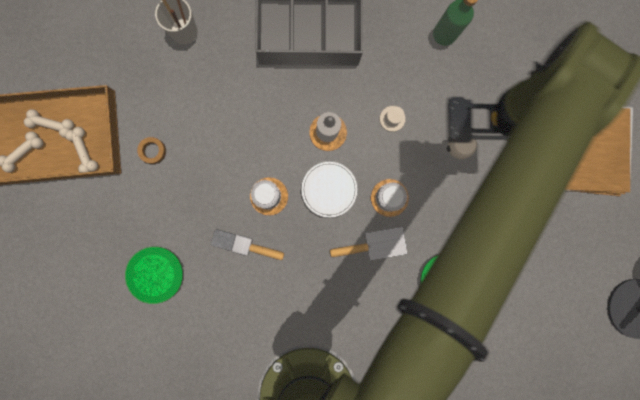

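All three stand within 3 mm of their coaster centres and the tape has not moved (still at (151,150)). Now the skull.

Emit:
move_arm:
  increments: "-1 -7 -30 0 0 0 0;-1 -7 -35 0 0 0 0;0 0 -35 0 0 0 0;0 0 -20 0 0 0 0;0 0 -5 0 0 0 0;0 0 0 0 0 0 0;0 0 0 0 0 0 0;0 0 0 0 0 0 0"

```text
time: 21.87
position: [0.5814, -0.353, 0.0909]
tool_rot: [0.006, 3.138, 0.009]
ft_force: [0.2, 0.9, -0.3]
grip_width: 1.002
grip_force: 0.0
```

```bash
python3 st.py
```

```text
tcp [ 0.5814 -0.353   0.0909] grip [ 0.5813 -0.3531  0.1099] 
 [[-1.     0.004  0.003]
 [ 0.004  1.     0.006]
 [-0.003  0.006 -1.   ]] [ 0.19  0.49  0.43  1.53 -0.23  1.16  2.23] 0.4
```

Emit:
move_arm:
  increments: "-2 -1 -25 0 0 0 0;0 0 -25 0 0 0 0;0 0 -15 0 0 0 0;0 0 -6 0 0 0 0;0 0 0 0 0 0 0;0 0 0 0 0 0 0;0 0 0 0 0 0 120;0 0 0 0 0 0 160"
  grip_force: 15

```text
time: 22.53
position: [0.5793, -0.354, 0.0198]
tool_rot: [0.007, 3.138, 0.01]
ft_force: [0.6, -0.0, -0.4]
grip_width: 0.92
grip_force: 0.0
```

Emit:
move_arm:
  increments: "0 0 0 0 0 0 255;0 0 0 0 0 0 255;0 0 0 0 0 0 255;0 0 0 0 0 0 255;0 0 0 0 0 0 255;0 0 0 0 0 0 255;0 0 5 0 0 0 255;0 0 10 0 0 0 255"

```text
time: 23.2
position: [0.5767, -0.3515, 0.0311]
tool_rot: [-0.006, -3.138, -0.017]
ft_force: [-0.5, 0.6, -2.6]
grip_width: 0.697
grip_force: 15.0
```

```bash
python3 st.py
```

```text
tcp [ 0.5767 -0.3515  0.0311] grip [ 0.5768 -0.3517  0.0501] 
 [[-1.     0.004 -0.003]
 [ 0.004  1.     0.011]
 [ 0.003  0.011 -1.   ]] [ 0.2   0.55  0.41  1.58 -0.25  1.07  2.25] 0.6
```

Emit:
move_arm:
  increments: "0 0 20 0 0 0 255;0 0 30 0 0 0 255;-3 10 25 0 0 0 255;-8 25 0 0 0 0 255;-12 37 0 0 0 0 255;-12 37 0 0 0 0 255;-12 37 0 0 0 0 255;-12 37 0 0 0 0 255"

```text
time: 23.87
position: [0.518, -0.168, 0.1081]
tool_rot: [0.006, 3.142, 0.013]
ft_force: [-0.8, -0.3, -1.6]
grip_width: 0.699
grip_force: 15.0
```

Emit:
move_arm:
  increments: "-12 37 0 0 0 0 255;-12 37 0 0 0 0 255;-8 25 0 0 0 0 255;-6 15 0 0 0 0 255;-5 9.5 0 0 0 0 255;0 0 0 0 0 0 255;0 0 0 0 0 0 255;0 0 0 0 0 0 255"

```text
time: 24.53
position: [0.4767, -0.0484, 0.1082]
tool_rot: [0.01, 3.14, 0.011]
ft_force: [0.5, 0.1, -3.0]
grip_width: 0.701
grip_force: 15.0
```

```bash
python3 st.py
```

```text
tcp [ 0.4767 -0.0484  0.1082] grip [ 0.4766 -0.0485  0.1272] 
 [[-1.     0.006  0.001]
 [ 0.006  1.     0.007]
 [-0.001  0.007 -1.   ]] [-0.24  0.05  0.3   2.01 -0.02  1.08  1.63] 0.4
```

Emit:
move_arm:
  increments: "0.5 0.5 -15 0 0 0 255;0 0 -15 0 0 0 255;0 0 -12 0 0 0 255;0 0 -7 0 0 0 255;0 0 -4 0 0 0 255;0 0 -2 0 0 0 255;0 0 0 0 0 0 255;0 0 0 0 0 0 255"

```text
time: 25.2
position: [0.4773, -0.0466, 0.0536]
tool_rot: [0.007, 3.14, 0.012]
ft_force: [-0.0, 0.5, -0.8]
grip_width: 0.704
grip_force: 15.0
```

Emit:
move_arm:
  increments: "0 0 -1 0 0 0 255;0 0 -1 0 0 0 255;0 0 -1 0 0 0 255;0 0 0 0 0 0 255;0 0 0 0 0 0 255;0 0 0 0 0 0 255;0 0 0 0 0 0 255;0 0 0 0 0 0 255"

```text
time: 25.87
position: [0.4768, -0.0463, 0.0501]
tool_rot: [0.007, 3.141, 0.012]
ft_force: [-0.1, -0.5, -1.1]
grip_width: 0.702
grip_force: 15.0
```

Emit:
move_arm:
  increments: "0 0 -1 0 0 0 255;0 0 -0.5 0 0 0 255;0 0 0 0 0 0 255;0 0 0 0 0 0 255;0 0 0 0 0 0 255;0 0 0 0 0 0 255;0 0 0 0 0 0 255;0 0 0 0 0 0 255"

```text
time: 26.53
position: [0.4769, -0.0463, 0.0487]
tool_rot: [0.007, 3.141, 0.012]
ft_force: [-1.5, 0.8, 2.6]
grip_width: 0.7
grip_force: 15.0
```

Emit:
move_arm:
  increments: "0 0 0 0 0 0 0;0 0 0 0 0 0 0;0 0 0 0 0 0 0;0 0 0 0 0 0 0;0 0 0 0 0 0 0;0 0 10 0 0 0 0;0 0 25 0 0 0 0;0 0 35 0 0 0 0"

```text
time: 27.2
position: [0.4745, -0.0464, 0.1175]
tool_rot: [-0.007, -3.137, -0.011]
ft_force: [0.6, 0.0, 0.6]
grip_width: 0.996
grip_force: 0.0
```

Emit:
move_arm:
  increments: "0 0 35 0 0 0 0;15 -15 25 0 0 0 0;28 -25 0 0 0 0 0;28 -25 0 0 0 0 0;28 -25 0 0 0 0 0;28 -25 0 0 0 0 0;28 -25 0 0 0 0 0;17 -13 -20 0 0 0 0"

```text
time: 27.87
position: [0.6531, -0.2039, 0.1631]
tool_rot: [0.01, 3.132, 0.005]
ft_force: [-0.3, -0.1, 0.7]
grip_width: 0.999
grip_force: 0.0
```

```bash
python3 st.py
python3 - <<'E'
from h import *
np.set_printoptions(precision=4,suppress=True)
p=cam("top"); X=cloud(p)
T=dict(tall=(.4625,.0955,.05,.09,.11),squat=(.46,-.191,.05,.045,.065),glue_body=(.616,-.044,.05,.075,.1),skull=(.477,-.046,.05,.085,.1),tt=(.477,-.046,.09,.024,.036),hat=(.649,-.198,.05,.038,.055))
for k,(x,y,r,a,b) in T.items():
    m=(np.hypot(X[...,0]-x,X[...,1]-y)<r)&(X[...,2]>a)&(X[...,2]<b)
    q=X[m][:,:2].astype(np.float32)
    if len(q)<5: print(k,len(q));continue
    c,rad=cv2.minEnclosingCircle((q*1000)); print(k,len(q),"circ",np.round(c,1),round(rad*2,1),"mean",q.mean(0)*1000,"z",np.median(X[m][:,2]))
s=cam("side"); save(s,"side4",(250,100,490,300),3)
E
```

```text
tcp [ 0.6531 -0.2039  0.1631] grip [ 0.653  -0.204   0.1821] 
 [[-1.     0.006  0.009]
 [ 0.006  1.     0.003]
 [-0.009  0.003 -1.   ]] [-0.03  0.43  0.4   1.46 -0.18  1.28  1.95] 0.6
tall 618 circ [461.8  97.4] 60.8 mean [461.7981  96.927 ] z 0.10128762877737785
squat 0
glue_body 239 circ [617.6 -41.8] 53.8 mean [612.671  -41.1705] z 0.09455144486724221
skull 517 circ [478.4 -43.8] 59.2 mean [478.4294 -43.9164] z 0.09227601443396116
tt 1761 circ [477.5 -46.3] 130.0 mean [475.2137 -46.107 ] z 0.031156012825750645
hat 213 circ [ 648.3 -198.6] 40.2 mean [ 647.8619 -197.433 ] z 0.04613740520161347
```

View pics/side4.png

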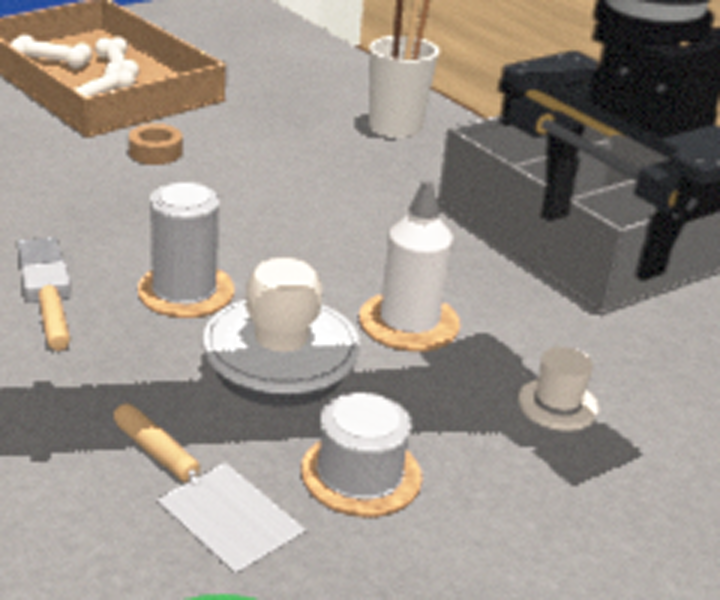

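The skull stands upright on the turntable at (285,300) in the crop, about 2 mm off centre, with everything else in place. Next is the hat at (563,385).

Emit:
move_arm:
  increments: "0 0 -30 0 0 0 0;0 0 -30 0 0 0 0;0 0 -20 0 0 0 0;0 0 -10 0 0 0 0;0 0 0 0 0 0 0;0 0 0 0 0 0 0;0 0 0 0 0 0 0;0 0 0 0 0 0 0"

```text
time: 28.63
position: [0.6501, -0.1997, 0.0709]
tool_rot: [0.006, 3.137, 0.011]
ft_force: [-0.0, 0.1, 0.2]
grip_width: 1.003
grip_force: 0.0
```

```bash
python3 st.py
```

```text
tcp [ 0.6501 -0.1997  0.0709] grip [ 0.65   -0.1998  0.0899] 
 [[-1.     0.004  0.004]
 [ 0.004  1.     0.007]
 [-0.004  0.007 -1.   ]] [-0.02  0.5   0.38  1.55 -0.21  1.12  1.97] 0.5
```

Emit:
move_arm:
  increments: "-1 0 -20 0 0 0 0;0 0 -18 0 0 0 0;0 0 -12 0 0 0 0;0 0 -6 0 0 0 0;0 0 -3 0 0 0 0;0 0 0 0 0 0 0;0 0 0 0 0 0 100;0 0 0 0 0 0 160"
  grip_force: 10

```text
time: 29.3
position: [0.6486, -0.1996, 0.0107]
tool_rot: [0.007, 3.139, 0.011]
ft_force: [0.6, 0.5, -1.1]
grip_width: 0.921
grip_force: 0.0
```

Emit:
move_arm:
  increments: "0 0 0 0 0 0 255;0 0 0 0 0 0 255;0 0 0 0 0 0 255;0 0 0 0 0 0 255;0 0 0 0 0 0 255;0 0 0 0 0 0 255;0 0 0 0 0 0 255;0 0 0 0 0 0 255"

```text
time: 29.97
position: [0.6478, -0.1994, 0.0095]
tool_rot: [0.007, 3.141, 0.012]
ft_force: [-0.5, -0.6, -0.4]
grip_width: 0.435
grip_force: 9.9
```

```bash
python3 st.py
```

```text
tcp [ 0.6478 -0.1994  0.0095] grip [ 0.6478 -0.1996  0.0285] 
 [[-1.     0.004  0.001]
 [ 0.004  1.     0.007]
 [-0.001  0.007 -1.   ]] [-0.01  0.57  0.37  1.6  -0.24  1.02  1.99] 0.4
```

Emit:
move_arm:
  increments: "0 0 10 0 0 0 255;0 0 25 0 0 0 255;0 0 35 0 0 0 255;0 0 35 0 0 0 255;-5 4 30 0 0 0 255;-15 13 5 0 0 0 255;-20 18 0 0 0 0 255;-25 23 0 0 0 0 255"

```text
time: 30.63
position: [0.5831, -0.1425, 0.1513]
tool_rot: [0.01, 3.138, 0.01]
ft_force: [-0.4, 0.2, -0.7]
grip_width: 0.442
grip_force: 9.9
```

Emit:
move_arm:
  increments: "-25 23 0 0 0 0 255;-25 23 0 0 0 0 255;-20 18 0 0 0 0 255;-15 14 0 0 0 0 255;-12 11 0 0 0 0 255;-8 6 0 0 0 0 255;0 0 0 0 0 0 255;0 0 0 0 0 0 255"

```text
time: 31.3
position: [0.4783, -0.0467, 0.1502]
tool_rot: [0.006, 3.139, 0.012]
ft_force: [1.4, -0.5, -0.7]
grip_width: 0.442
grip_force: 9.9
```

```bash
python3 st.py
python3 - <<'E'
from h import *
s=cam("side"); save(s,"side5",(250,100,450,260),3)
E
```

```text
tcp [ 0.4783 -0.0467  0.1502] grip [ 0.4782 -0.0468  0.1692] 
 [[-1.     0.004  0.002]
 [ 0.004  1.     0.007]
 [-0.002  0.008 -1.   ]] [-0.27  0.    0.32  1.97 -0.01  1.17  1.62] 0.5
```

View pics/side5.png

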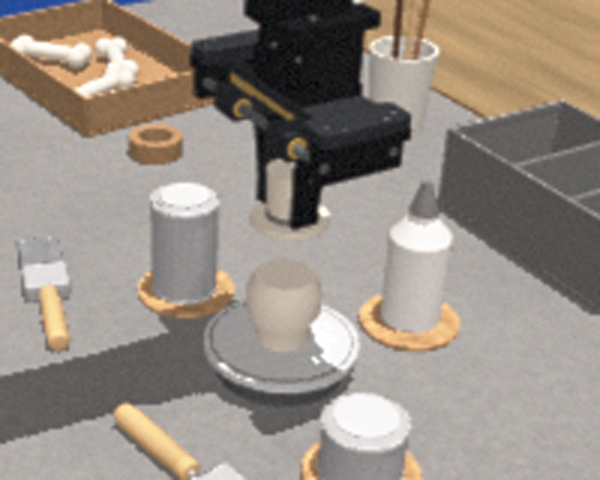

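The hat hangs level right above the skull at (288,215), with the skull at (285,300). Lowering slowly.

Emit:
move_arm:
  increments: "0 0.5 -12 0 0 0 255;0 0 -12 0 0 0 255;0 0 -10 0 0 0 255;0 0 -6 0 0 0 255;0 0 -4 0 0 0 255;0 0 -2 0 0 0 255;0 0 0 0 0 0 255;0 0 0 0 0 0 255"

```text
time: 32.02
position: [0.4782, -0.046, 0.1038]
tool_rot: [0.007, 3.14, 0.012]
ft_force: [0.3, 0.2, -1.2]
grip_width: 0.44
grip_force: 9.9
```

Emit:
move_arm:
  increments: "0 0 -0.7 0 0 0 255;0 0 -0.7 0 0 0 255;0 0 0 0 0 0 255;0 0 0 0 0 0 255;0 0 0 0 0 0 255;0 0 0 0 0 0 255;0 0 0 0 0 0 255;0 0 0 0 0 0 255"

```text
time: 32.68
position: [0.4778, -0.0458, 0.1022]
tool_rot: [0.006, 3.141, 0.012]
ft_force: [0.3, -0.7, -1.2]
grip_width: 0.44
grip_force: 9.9
```

Emit:
move_arm:
  increments: "0 0 -0.6 0 0 0 255;0 0 -0.6 0 0 0 255;0 0 0 0 0 0 255;0 0 0 0 0 0 255;0 0 0 0 0 0 255;0 0 0 0 0 0 255;0 0 0 0 0 0 255;0 0 0 0 0 0 255"

```text
time: 33.35
position: [0.4781, -0.0458, 0.1013]
tool_rot: [0.006, 3.14, 0.012]
ft_force: [-1.0, 0.4, 4.8]
grip_width: 0.435
grip_force: 10.2
```

Contact. Releasing and withdrawing straight up.

Emit:
move_arm:
  increments: "0 0 0.4 0 0 0 255;0 0 0 0 0 0 0;0 0 0 0 0 0 0;0 0 0 0 0 0 0;0 0 0 0 0 0 0;0 0 0 0 0 0 0;0 0 0 0 0 0 0;0 0 0 0 0 0 0"

```text
time: 34.02
position: [0.4777, -0.0459, 0.1013]
tool_rot: [0.007, 3.141, 0.012]
ft_force: [0.7, 0.1, -0.8]
grip_width: 0.882
grip_force: 0.0
```

Emit:
move_arm:
  increments: "0 0 15 0 0 0 0;0 0 30 0 0 0 0;0 0 38 0 0 0 0;0 0 38 0 0 0 0;0 30 0 0 0 0 0;0 40 0 0 0 0 0;0 40 0 0 0 0 0;0 40 0 0 0 0 0"

```text
time: 34.68
position: [0.4777, 0.1056, 0.2229]
tool_rot: [0.008, 3.14, 0.013]
ft_force: [0.7, 0.2, -0.3]
grip_width: 0.999
grip_force: 0.0
```

Emit:
move_arm:
  increments: "0 40 0 0 0 0 0;0 40 0 0 0 0 0;0 30 0 0 0 0 0;0 0 0 0 0 0 0;0 0 0 0 0 0 0;0 0 0 0 0 0 0;0 0 0 0 0 0 0;0 0 0 0 0 0 0"

```text
time: 35.35
position: [0.4782, 0.2125, 0.2224]
tool_rot: [0.011, 3.14, 0.012]
ft_force: [0.9, 1.0, -0.1]
grip_width: 0.997
grip_force: 0.0
```

Run:
```python
from h import *
np.set_printoptions(precision=4,suppress=True)
p=cam("top"); X=cloud(p)
T=dict(tall=(.4625,.0955,.05,.09,.11),squat=(.46,-.191,.05,.045,.065),glue_body=(.616,-.044,.05,.075,.1),hat=(.477,-.046,.05,.13,.15),hat_brim=(.477,-.046,.05,.094,.105),tape=(.567,.369,.05,.017,.03))
for k,(x,y,r,a,b) in T.items():
    m=(np.hypot(X[...,0]-x,X[...,1]-y)<r)&(X[...,2]>a)&(X[...,2]<b)
    q=X[m][:,:2].astype(np.float32)
    if len(q)<5: print(k,len(q));continue
    c,rad=cv2.minEnclosingCircle((q*1000)); print(k,len(q),"circ",np.round(c,1),round(rad*2,1),"z",np.median(X[m][:,2]))
s=cam("side"); save(s,"side6",(250,100,450,260),3)
```

```text
tall 620 circ [461.8  97.4] 60.8 z 0.10141381580638886
squat 635 circ [ 459.2 -189.2] 65.2 z 0.05608585631799867
glue_body 243 circ [617.7 -42.3] 53.9 z 0.09430289966752947
hat 277 circ [479.9 -43.8] 39.8 z 0.13882701472942505
hat_brim 334 circ [479.7 -43.8] 61.3 z 0.09890318976914036
tape 0
```

View pics/side6.png

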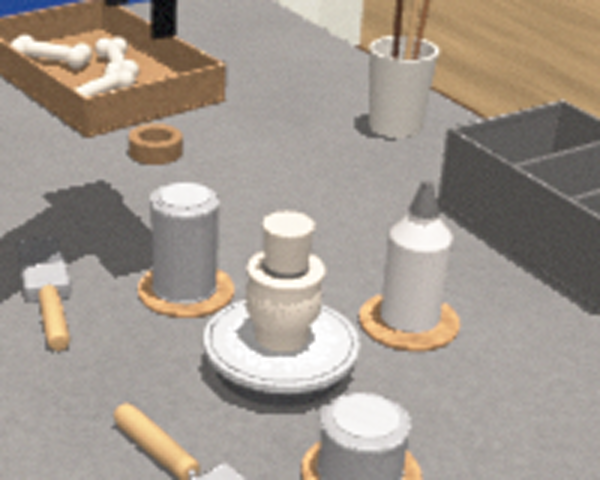

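The hat sits squarely on the skull at (287,250) in the crop, about 1.5 mm off centre, and everything else stands in place. The tape is still at (155,143). Handing in.

```bash
python3 -c "
from bench import ctrl
print(ctrl.close_job())"
```

```text
the job is handed in; nothing more can be done
None
```

The painting place is set out and handed in at about 35 s: both tins and the glue bottle stand on their coasters and the skull on the turntable, all within about 3 mm of centre; the hat is about 1.5 mm off centre on the skull, and the tape was not moved; the hand-in call gave no verdict.

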